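# Gauge the porcelain buds and sort them by fit

## Robot

A 6-joint arm with a two-finger parallel gripper is mounted at the origin on the work surface. World frame = base frame: x ahead of the robot, y to its left, z up, the work surface at z = 0. Lengths are in m, angles in rad, forces in N, time in s.
With the tool pointing down it reaches from about 0.35 to 0.775 m from the base axis. Payload 5.5 kg.
Tool frame: the origin (TCP) lies midway between the tips of the shut fingers; the grasp point (between the pads) lies 19 mm behind it; z points along the fingers, x is the direction in which the jaws open and shut, and the axes are right-handed (so a half turn about z gives the same grasp; the last joint's range is limited). The gripper opens to 85 mm and grips with 20 to 120 N. Pads are 22 mm wide; open, the fingers measure 114 mm over their backs; the gripper's body (76 mm by 85 mm) begins 54 mm behind the grasp point. The pads swing forward as they close: fully open they stand 13 mm farther back than shut.
Start: joints at [0.984, 0.313, 0.046, 1.304, 0, 1.431], TCP at [0.248, 0.519, 0.231] pointing down, gripper open.
Joint ranges: [-2.76, 2.76], [-0.86, 1.69], [-1.03, 1.26], [-2.2, 2.34], [-1.47, 1.5], [-3.14, 3.14]. Speed limits (rad/s): [2.57, 2.57, 3.14, 3.14, 3.14, 3.14].

## Interface

Orientations are given as a unit quaternion [x, y, z, w].
In Python, from plant import sensors, snapshot, camera_model, hand_in gives the robot as it stands.
- The arm moves only by the tool servo_tool, never from a script. Its argument "plan" is text: rows parted by semicolons, each of 6 numbers parted by spaces: the shift along the world's x, y, z in m, then the turn, a rotation vector about the world's x, y, z in rad. A call has 1 to 8 rows; each row shifts and turns the commanded pose from where the row before left it; what a row does not reach is not made up. A row lasts 1/10 s, in which the tool goes at most 50 mm and 8.59 degrees, less where a joint would pass 70% of its speed; a pose out of reach is approached as far as the arm can. A call with a gripper value outside its range is refused whole. "gripper" is the opening, from 0 (shut) to 1 (fully open), set as the call begins (left out, the last holds). The fingers move at their own pace and stop on an object; "force" is the grip in N (left out, the last holds). Time passes only in rows, so rows that do not move let the fingers close. It gives the time, the measured TCP pose, the force and the opening at its end, in the units of the state.
- sensors.observe(): the state, without advancing time (a new reading comes with each control period).
- snapshot(name): name is "scene" or "side" or "wrist"; returns the picture (400x640x3 uint8, blue, green, red); there is no depth.
- camera_model(name): a dict with "K" (3x3 intrinsics, pixels), "dist_coeffs" ([k1, k2, p1, p2, k3] as OpenCV has them; the pictures are not rectified), "R" (3x3) and "t" (3): a world point X has camera coordinates R X + t. Camera axes: x right, y down, z forward; pixel columns grow to the right and rows downward; lengths in m; the calibration is good to about 2 mm. A picture is of the moment at which its call begins: read the wrist's pose just before it. camera_model takes no time and is no camera call; for the wrist camera it gives the pose at the moment of the call.
- hand_in(): hands the job in, once; it reports no verdict.
The state is a dict: "time_s": time; "q": joint angles; "joint_vel": joint speeds; "joint_efforts": joint torques, N m; "position": TCP position; "tcp_rot": TCP orientation; "wrist_force": force on the tool from outside, world axes, zero at the start; "torque": the same for the moment, N m; "grip_width": finger opening in m.
Only numpy, scipy, OpenCV 4.12 (cv2) and the standard library are available. Lean on these libraries where they do the work, as an engineer would, in place of code of your own. Each camera call takes 0.05 s, during which the arm holds its last target. There are 200 camera calls.

## Task

Take the red-handled pin gauge out of its rack hole and try it, upright and as deep as it will go, in the bore of each porcelain bud in the row, working from the left end to the right as the robot sees them. Stand every bud that the gauge enters fully, down to its shoulder, in the terracotta tray and every bud where it stops part-way on the wooden board, and put the gauge back fully home in the rack hole it came from. Leave the grey-handled gauge, the glaze jar, the cork block and any other thing at the back where they are.

Things in the scene. Friction and masses are not known exactly. Their poses are not given: they have to be found in the camera images.
- gauge: red-handled pin gauge, 60 g: a steel pin 11 mm across and 26 mm long with a chamfered tip (chamfer 3 mm long), below a handle 22 mm across and 44 mm long (the lowest 4 mm is the steel shoulder, the rest red plastic). Origin: centre of the pin's tip; z runs up the pin through the handle, shoulder underside at z = 26 mm, top at 70 mm. Starts upright in its rack hole, shoulder on the rack
- rack: fixed wooden block 55 mm (x) by 110 mm (y) by 34 mm tall; its place and yaw vary. Origin: centre of its underside; z up. It has two holes through it, at y = -30 mm (the red gauge's, 13.5 mm wide) and y = +30 mm (the grey gauge's)
- rack_home (a point): centre of the mouth of the red gauge's hole, on the rack's top face 34 mm above the table; z up, axes as the rack's
- tray: fixed open terracotta tray with a blue rim, 170 mm (x) by 250 mm (y) outside, 32 mm tall, walls and floor 6 mm thick (the inside is 158 by 238 mm). Origin: centre of its underside; z up, y along its length. Tray and board may change sides
- board: fixed light-wood board 170 mm (x) by 250 mm (y), 12 mm thick. Origin: centre of its underside; z up, y along its length
- jar: bystander: amber glaze jar with a blue cap, 52 mm across, 62 mm tall; origin at the centre of its underside
- sander: bystander: cork sanding block 75 by 50 by 26 mm; origin at the centre of its underside
- stopper: bystander (None if absent): brown cork stopper, 36 mm across, 28 mm tall; origin at the centre of its underside
- weight: bystander (None if absent): green solid glass weight, 36 mm across, 28 mm tall; origin at the centre of its underside
- spare: bystander: grey-handled pin gauge of the same shape with a 7.5 mm pin, standing in the rack's other hole; origin at its tip, z up
- bud_a: white porcelain flower bud (None if absent), one of 3 to 5 in a row along y: fluted round block, solid body 44 mm across (46 over the petals), 34 mm tall, 110 g, flat top, upright through bore 13.5 mm wide. Origin: centre of its underside, on the bore axis; z up. In some, glaze narrows the bore to 8 mm from 14 mm below the top down, so the gauge stops about 14 mm deep instead of 26; looks do not tell which.
- bud_b: porcelain bud, outwardly the same as bud_a (None if absent); same origin and axes
- bud_c: porcelain bud, outwardly the same as bud_a (None if absent); same origin and axes
- bud_d: porcelain bud, outwardly the same as bud_a (None if absent); same origin and axes
- bud_e: porcelain bud, outwardly the same as bud_a (None if absent); same origin and axes
- bud_f: porcelain bud, outwardly the same as bud_a (None if absent); same origin and axes
- bud_g: porcelain bud, outwardly the same as bud_a (None if absent); same origin and axes
- bud_h: porcelain bud, outwardly the same as bud_a (None if absent); same origin and axes
- bud_i: porcelain bud, outwardly the same as bud_a (None if absent); same origin and axes
- bud_j: porcelain bud, outwardly the same as bud_a (None if absent); same origin and axes

How it is judged:
By the outcome, as a careful person would: the job done as asked, in the order asked, and still so for the second after the job is handed in, with the robot touching nothing.
Of bud_a, bud_h only 1 to 1 are there at a start; the rules pass over those that are not, and their reading is None.
Of bud_f, bud_c, stopper only 1 to 1 are there at a start; the rules pass over those that are not, and their reading is None.
Of bud_i, bud_d only 1 to 1 are there at a start; the rules pass over those that are not, and their reading is None.
Of bud_b, bud_g, weight only 1 to 1 are there at a start; the rules pass over those that are not, and their reading is None.
Of bud_j, bud_e only 1 to 1 are there at a start; the rules pass over those that are not, and their reading is None.
At some moment in a run one of bud_a, bud_b, bud_c, bud_d, bud_e, bud_f, bud_g, bud_h, bud_i, bud_j may be knocked a few centimetres aside while the robot is not near it.
It also fails if it takes over 210 s, if anything falls off the work surface, if the arm or the gripper's body presses on something with over 40 N, if the wrist force passes 120 N, or if a joint passes its speed limit or range.

## Working session

There is one attempt and no reset: what is moved stays moved. The work goes in short steps, Python scripts to look and compute and a tool call to move; the robot and the scene stay as the last step left them, time stands still between calls to the robot, and variables do not carry over. Pictures are saved under pics/ and viewed, about 12 in all and at most 16, crops included, and the job is handed in when it is done.

Besides the shell and the picture viewer there is one more tool, called after ">>>" as name(argument=value, ...) on one line, values as JSON. servo_tool: Moves the arm, as the interface text tells. Its arguments: {"type":"object","properties":{"plan":{"type":"string"},"gripper":{"type":"number"},"force":{"type":"number"}},"required":["plan"]}

```bash
ls; mkdir -p pics; python3 - <<'E'
from plant import sensors,snapshot,camera_model
import cv2,numpy as np
print(sensors.observe())
a=snapshot("scene");b=snapshot("side");
cv2.imwrite("pics/s1.png",a);cv2.imwrite("pics/d1.png",b)
for n in("scene","side","wrist"):
    m=camera_model(n);print(n,m["K"],m["dist_coeffs"],m["R"],m["t"])
E
```

```text
pics
{'time_s': 0.0, 'q': array([ 9.84450577e-01,  3.13991490e-01,  4.49607361e-02,  1.30360083e+00,
       -2.44229961e-05,  1.43117385e+00]), 'joint_vel': array([-0.0003347 ,  0.00196665,  0.00031674, -0.00029843, -0.00096424,
        0.001577  ]), 'joint_efforts': array([ 5.50561654e-04, -4.80628288e+01,  2.98531920e+01,  1.92717748e-02,
       -2.47451653e-04,  9.81471885e-06]), 'position': array([0.248143  , 0.51812235, 0.23040649]), 'tcp_rot': array([ 8.46171218e-01,  5.32910337e-01, -8.31965879e-04,  3.87332963e-04]), 'wrist_force': array([ 0.31731593, -0.39272292,  0.11102537]), 'torque': array([ 0.01768474, -0.04535768, -0.00884935]), 'grip_width': 0.08517972747312501}
scene [[433.23819766   0.         314.25956913]
 [  0.         433.23819766 200.40520554]
 [  0.           0.           1.        ]] [-0.04833386  0.          0.          0.          0.        ] [[ 0.83938675  0.54353197 -0.00170036]
 [ 0.36920188 -0.57245578 -0.73210953]
 [-0.39889831  0.61389525 -0.68118481]] [-0.49774687 -0.18582878  1.10013911]
side [[469.49253657   0.         321.77743115]
 [  0.         469.49253657 198.84754491]
 [  0.           0.           1.        ]] [-0.04453276  0.          0.          0.          0.        ] [[-0.88508808 -0.46524703  0.01281764]
 [-0.3287891   0.60552334 -0.72473389]
 [ 0.32941891 -0.64566763 -0.68890964]] [0.50887207 0.24280478 0.67763089]
wrist [[275.50009757   0.         317.79464597]
 [  0.         275.50009757 201.86855477]
 [  0.           0.           1.        ]] [-0.02169422  0.          0.          0.          0.        ] [[ 4.32676400e-01  9.01548923e-01 -8.19838060e-04]
 [ 8.67174916e-01 -4.15930378e-01  2.73878778e-01]
 [ 2.46574122e-01 -1.19211827e-01 -9.61763871e-01]] [-0.57438326 -0.03500639  0.3775009 ]
```

View pics/s1.png

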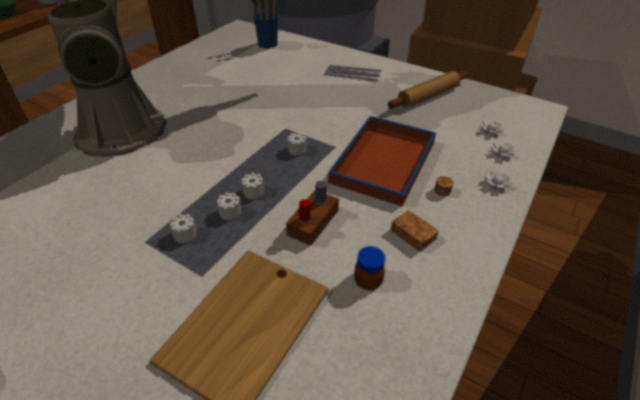

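View pics/d1.png

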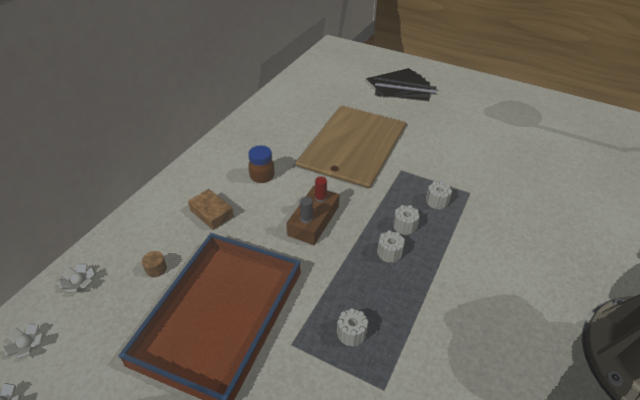

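```bash
cat > h.py <<'E'
import cv2,numpy as np
from plant import sensors,snapshot,camera_model,hand_in
def proj(m,P):
    P=np.asarray(P,float).reshape(-1,3)
    return cv2.projectPoints(P,cv2.Rodrigues(np.array(m["R"]))[0],np.array(m["t"],float),np.array(m["K"]),np.array(m["dist_coeffs"]))[0].reshape(-1,2)
def cast(m,uv,z):
    uv=np.asarray(uv,float).reshape(-1,1,2)
    n=cv2.undistortPoints(uv,np.array(m["K"]),np.array(m["dist_coeffs"])).reshape(-1,2)
    R=np.array(m["R"]);d=np.c_[n,np.ones(len(n))]@R;c=-R.T@np.array(m["t"])
    return c+d*((z-c[2])/d[:,2])[:,None]
def tri(m1,u1,m2,u2):
    A=[];b=[]
    for m,u in((m1,u1),(m2,u2)):
        p=cast(m,u,0)[0];R=np.array(m["R"]);c=-R.T@np.array(m["t"]);d=(p-c)/np.linalg.norm(p-c)
        M=np.eye(3)-np.outer(d,d);A.append(M);b.append(M@c)
    return np.linalg.solve(A[0]+A[1],b[0]+b[1])
def blobs(mask,amin):
    n,l,s,c=cv2.connectedComponentsWithStats(mask.astype(np.uint8))
    return [(s[i],c[i],(l==i)) for i in range(1,n) if s[i][4]>=amin]
def hsv(im): return cv2.cvtColor(im,cv2.COLOR_BGR2HSV)
def masks(im):
    H=hsv(im);h,s,v=H[...,0].astype(int),H[...,1].astype(int),H[...,2].astype(int)
    return dict(red=((h<6)|(h>174))&(s>190)&(v>70),blue=(h>105)&(h<125)&(s>90)&(v>40),
      mat=(h>95)&(h<130)&(s>15)&(v<110)&(s<90))
E
python3 - <<'E'
from h import *
for n,f in(("scene","s1"),("side","d1")):
    im=cv2.imread(f"pics/{f}.png")
    H=hsv(im)
    pts=dict(scene=[(298,143),(229,205),(183,235),(190,215),(100,300),(305,206),(320,188),(300,222),(240,330),(385,160)],side=[(351,325),(439,190),(391,240),(380,290),(550,60),(321,183),(306,203),(300,228),(350,150),(220,310)])[n]
    for p in pts: print(n,p,H[p[1],p[0]])
    M=masks(im)
    for k in M:
        print(n,k,[(b[0][:5].tolist(),b[1].round(1).tolist()) for b in blobs(M[k],25)][:8])
a=cv2.imread("pics/s1.png")[120:260,140:350];b=cv2.imread("pics/d1.png")[165:365,285:475]
A=cv2.resize(a,None,fx=3.7,fy=3.7,interpolation=2);cv2.imwrite("pics/c1.png",A)
E
```

```text
scene (298, 143) [ 14  32 104]
scene (229, 205) [ 17  26 139]
scene (183, 235) [19 30 68]
scene (190, 215) [173  12  88]
scene (100, 300) [ 20  38 154]
scene (305, 206) [  1 255  97]
scene (320, 188) [165  13  39]
scene (300, 222) [  6 100  51]
scene (240, 330) [ 16 164 121]
scene (385, 160) [  9 205 108]
scene red [([300, 200, 11, 8, 70], [304.8, 203.3])]
scene blue [([329, 117, 106, 79, 372], [382.6, 166.3]), ([358, 246, 27, 27, 580], [370.7, 258.9])]
scene mat [([275, 11, 6, 14, 28], [277.6, 17.0]), ([328, 116, 108, 58, 214], [382.2, 131.3])]
side (351, 325) [36 13 95]
side (439, 190) [ 30  12 123]
side (391, 240) [ 30  11 121]
side (380, 290) [102  15  84]
side (550, 60) [ 17 101 101]
side (321, 183) [  2 162 113]
side (306, 203) [150   3  83]
side (300, 228) [ 13 109  89]
side (350, 150) [ 19  99 121]
side (220, 310) [  9 141 105]
side red []
side blue [([249, 146, 22, 19, 343], [259.5, 154.7]), ([145, 270, 150, 130, 729], [223.4, 360.1])]
side mat [([118, 233, 183, 145, 1218], [198.1, 292.3]), ([358, 265, 58, 68, 693], [387.3, 296.0]), ([374, 267, 7, 16, 35], [377.6, 274.8]), ([366, 271, 7, 9, 25], [369.2, 275.3]), ([416, 281, 13, 15, 47], [421.9, 289.8]), ([380, 300, 18, 20, 83], [390.8, 310.0]), ([385, 313, 22, 29, 152], [396.2, 325.8]), ([359, 326, 31, 36, 218], [376.3, 342.7])]
```

View pics/c1.png

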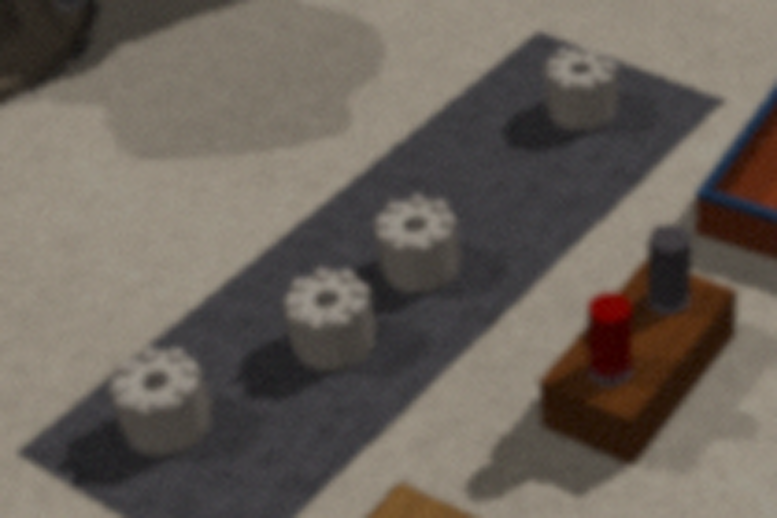

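Scene crop: bores at about (297,138), (252,180), (228,200), (182,223) px; red gauge top (305,202), grey top (321,184). Four buds, the stopper present.

```bash
cat >> h.py <<'E'
def bore(im,uv,r=4):
    """refine a dark bore spot near uv: darkness-weighted centroid on an upsampled patch"""
    g=cv2.GaussianBlur(cv2.cvtColor(im,cv2.COLOR_BGR2GRAY),(0,0),.8).astype(float);u=np.array(uv,float)
    for _ in range(6):
        P=cv2.getRectSubPix(g.astype(np.float32),(2*r+1,2*r+1),tuple(map(float,u)))
        y,x=np.mgrid[-r:r+1,-r:r+1];w=np.clip(np.percentile(P,45)-P,0,None)*(x*x+y*y<=r*r+1)
        u=u+np.array([(w*x).sum(),(w*y).sum()])/max(w.sum(),1e-6)
    return u
E
python3 - <<'E'
from h import *
a=cv2.imread("pics/s1.png");b=cv2.imread("pics/d1.png");ms,md=camera_model("scene"),camera_model("side")
for uv in[(297.3,138.4),(251.9,180.5),(228.1,200.5),(181.9,222.7)]:
    u=bore(a,uv);p=cast(ms,u,.034)[0];q=proj(md,p)[0];v=bore(b,q,5)
    print(uv,u.round(1),p.round(4),'side',q.round(1),v.round(1),cast(md,v,.034)[0].round(4))
for n,z,uv in[("red",.078,(304.9,201.9)),("grey",.078,(321.4,183.8)),("redside",.0,0),("rackL",.034,(286.8,224.9)),("rackF",.034,(311,232)),("rackR",.034,(338,198.5))]:
    if uv: 
        p=cast(ms,uv,z)[0];print(n,p.round(4),proj(md,p).round(1))
for n,z,uv in[("tray",.032,[(371,118),(436,131),(398,193),(329,165)]),("board",.012,[(248,252),(327,290),(240,398),(153,358)]),("mat",0,[(287,129),(335,148)])]:
    print(n,cast(ms,uv,z).round(3).tolist())
w=snapshot("wrist");cv2.imwrite("pics/w1.png",w)
B=cv2.resize(b[165:365,270:475],None,fx=3,fy=3,interpolation=2);cv2.imwrite("pics/c2.png",B)
E
```

```text
(297.3, 138.4) [296.5 141. ] [0.4428 0.1566 0.034 ] side [351.6 311. ] [353.3 298.3] [0.4501 0.135  0.034 ]
(251.9, 180.5) [251.7 180.2] [ 0.4445 -0.0084  0.034 ] side [391.5 237.8] [390.4 241. ] [ 0.4434 -0.0006  0.034 ]
(228.1, 200.5) [227.8 200.4] [ 0.4436 -0.0819  0.034 ] side [406.8 211.3] [405.9 214. ] [ 0.4427 -0.0746  0.034 ]
(181.9, 222.7) [181.5 222.5] [ 0.4109 -0.175   0.034 ] side [439.5 187. ] [438.9 189.2] [ 0.41   -0.1681  0.034 ]
red [ 0.6002 -0.042   0.078 ] [[320.8 178.7]]
grey [0.5986 0.0165 0.078 ] [[305.8 198.5]]
rackL [ 0.58   -0.0732  0.034 ] [[337.6 190. ]]
rackF [ 0.6273 -0.0639  0.034 ] [[313.3 184.9]]
rackR [0.6228 0.0401 0.034 ] [[287.7 220.1]]
tray [[0.541, 0.34, 0.032], [0.697, 0.374, 0.032], [0.715, 0.121, 0.032], [0.551, 0.123, 0.032]]
board [[0.547, -0.15, 0.012], [0.711, -0.143, 0.012], [0.705, -0.361, 0.012], [0.559, -0.386, 0.012]]
mat [[0.365, 0.226, -0.0], [0.508, 0.222, 0.0]]
```

View pics/c2.png

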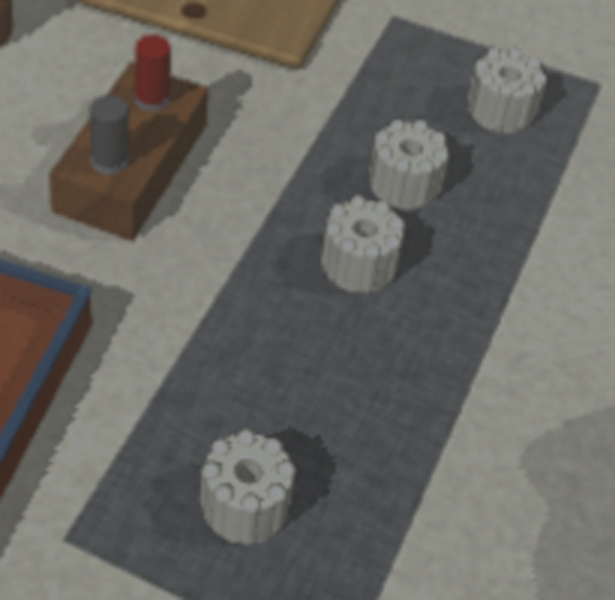

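```bash
python3 - <<'E'
from h import *
ms,md=camera_model("scene"),camera_model("side")
for n,u,v in[("1",(297.3,138.4),(353,322)),("2",(251.9,180.4),(391.7,241.3)),("3",(228,200.5),(407,214.3)),("4",(181.9,222.7),(440,189.7)),("red",(304.9,201.9),(321,179)),("grey",(321.4,183.8),(306.3,199.3))]:
    p=tri(ms,u,md,v);print(n,p.round(4),proj(ms,p).round(1)-u,proj(md,p).round(1)-v)
w=camera_model("wrist");R=np.array(w["R"]);c=-R.T@w["t"];s=sensors.observe();print("cam-tcp",c-s["position"],"fwd",R[2])
E
```

```text
1 [0.4345 0.1707 0.0298] [[-0.3  0. ]] [[-0.5  0.1]]
2 [ 0.4419 -0.005   0.0297] [[0.1 0. ]] [[0.1 0. ]]
3 [ 0.4413 -0.079   0.0301] [[0.1 0. ]] [[0.2 0. ]]
4 [ 0.4084 -0.1727  0.0299] [[0. 0.]] [[0. 0.]]
red [ 0.5998 -0.0417  0.0776] [[-0.1  0. ]] [[-0.1  0. ]]
grey [0.5977 0.0171 0.0771] [[-0.2  0. ]] [[-0.2  0. ]]
cam-tcp [-0.06241182  0.03008448  0.14167298] fwd [ 0.246705   -0.11901528 -0.96175465]
```

>>> servo_tool(plan="0.022 -0.035 0 0 0 -0.1405;0.022 -0.035 0 0 0 -0.1405;0.022 -0.035 0 0 0 -0.1405;0.022 -0.035 0 0 0 -0.1405;0.022 -0.035 0 0 0 -0.1405;0.022 -0.035 0 0 0 -0.1405;0.022 -0.035 0 0 0 -0.1405;0.022 -0.035 0 0 0 -0.1405", gripper=1, force=40)

```text
time_s: 0.95
position: [0.4249, 0.237, 0.2312]
tcp_rot: [1.0, -0.003, -0.0, 0.0]
wrist_force: [-0.5, 1.2, 0.1]
grip_width: 0.0854
```

>>> servo_tool(plan="0.022 -0.035 -0.005 0 0 0;0.022 -0.035 -0.005 0 0 0;0.022 -0.035 -0.005 0 0 0;0.022 -0.035 -0.005 0 0 0;0.022 -0.035 -0.005 0 0 0;0.022 -0.035 -0.005 0 0 0;0.022 -0.035 0 0 0 0;0 0 0 0 0 0")

```text
time_s: 1.75
position: [0.5807, -0.0107, 0.2002]
tcp_rot: [1.0, -0.003, 0.0, 0.001]
wrist_force: [-0.7, 1.4, -0.7]
grip_width: 0.0851
```

```bash
cat > w.py <<'E'
import sys
from h import *
name=sys.argv[1]
s=sensors.observe();m=camera_model("wrist");im=snapshot("wrist");cv2.imwrite(f"pics/{name}.png",im)
import pickle;pickle.dump(m,open(f"pics/{name}.pkl","wb"))
print(s["time_s"],s["position"].round(4),s["tcp_rot"].round(4),s["q"].round(2))
for n,P in[("red",(.5998,-.0417,.078)),("b2",(.4419,-.005,.034)),("b3",(.4413,-.079,.034))]:print(n,proj(m,P).round(1))
E
python3 w.py w2
```

```text
1.75 [ 0.5807 -0.0107  0.2002] [ 1.0e+00 -2.6e-03  3.0e-04  6.0e-04] [-0.16  0.33 -0.    1.23 -0.    1.42]
red [[336.4 225.5]]
b2 [[196.  182.4]]
b3 [[203.3 242. ]]
```

View pics/w2.png

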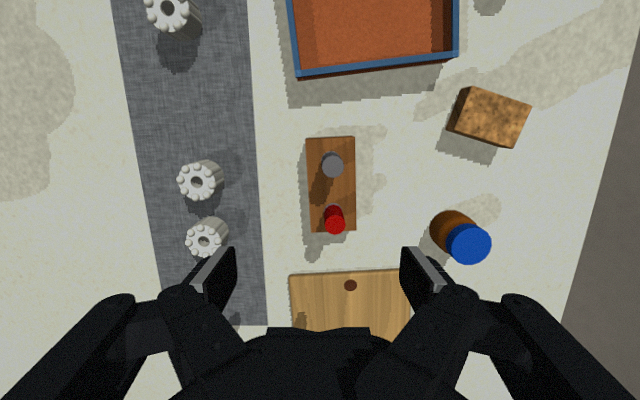

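Wrist view: red top at about (336,226) as predicted; bores of buds 2 and 3 at (197,182) and (203,241), within a pixel of prediction. Going for the gauge.

>>> servo_tool(plan="0.010 -0.016 -0.01 0 0 0;0.009 -0.015 -0.02 0 0 0;0 0 -0.03 0 0 0;0 0 -0.03 0 0 0;0 0 -0.03 0 0 0;0 0 -0.025 0 0 0;0 0 -0.009 0 0 0;0 0 0 0 0 0")

```text
time_s: 2.6
position: [0.596, -0.0366, 0.0458]
tcp_rot: [1.0, 0.001, -0.002, -0.0]
wrist_force: [0.1, -0.1, 0.5]
grip_width: 0.0854
```

>>> servo_tool(plan="0.003 -0.004 0 0 0 0;0 0 0 0 0 0;0 0 0 0 0 0")

```text
time_s: 2.9
position: [0.6018, -0.0418, 0.0489]
tcp_rot: [1.0, -0.0, 0.001, 0.0]
wrist_force: [0.0, 0.4, 0.9]
grip_width: 0.0854
```

>>> servo_tool(plan="0 0 0 0 0 0;0 0 0 0 0 0;0 0 0 0 0 0;0 0 0 0 0 0;0 0 0 0 0 0;0 0 0 0 0 0", gripper=0, force=40)

```text
time_s: 3.5
position: [0.6001, -0.0414, 0.0474]
tcp_rot: [1.0, 0.0, -0.0, 0.0]
wrist_force: [-1.2, 0.5, 3.0]
grip_width: 0.0211
```

>>> servo_tool(plan="0 0 0.01 0 0 0;0 0 0.02 0 0 0;0 0 0.02 0 0 0;0 0 0.02 0 0 0;0 0 0 0 0 0")

```text
time_s: 4.0
position: [0.6029, -0.0418, 0.1209]
tcp_rot: [1.0, 0.0, 0.003, 0.001]
wrist_force: [1.2, 0.3, 0.1]
grip_width: 0.0208
```

>>> servo_tool(plan="-0.026 0.03 0 0 0 0;-0.028 0.037 0 0 0 0;-0.028 0.037 0 0 0 0;-0.028 0.037 0 0 0 0;-0.028 0.037 0 0 0 0;-0.028 0.034 0 0 0 0;0 0 0 0 0 0;0 0 0 0 0 0")

```text
time_s: 4.8
position: [0.4339, 0.1713, 0.1171]
tcp_rot: [1.0, 0.001, 0.0, 0.0]
wrist_force: [0.8, -0.5, -0.1]
grip_width: 0.0211
```

```bash
python3 w.py w3; python3 - <<'E'
from h import *
a=snapshot("scene");b=snapshot("side")
cv2.imwrite("pics/s3.png",a);cv2.imwrite("pics/d3.png",b)
A=cv2.resize(a[90:250,140:340],None,fx=3,fy=3,interpolation=2);w=cv2.imread("pics/w3.png")
cv2.imwrite("pics/c3.png",np.vstack([cv2.resize(w[150:400,160:480],None,fx=1.8,fy=1.8)[:450],]))
for n,o,m in(("scene",cv2.imread("pics/s1.png"),a),("side",cv2.imread("pics/d1.png"),b)):
    d=cv2.absdiff(cv2.GaussianBlur(o,(0,0),1.5),cv2.GaussianBlur(m,(0,0),1.5)).max(2)
    for q in ([(297,138),(252,185),(228,205),(182,230)] if n=="scene" else [(353,322),(391,245),(407,218),(440,195)]):print(n,q,d[q[1]-6:q[1]+6,q[0]-6:q[0]+6].mean().round(1))
E
```

```text
4.8 [0.4339 0.1713 0.1171] [1.0e+00 1.3e-03 1.0e-04 2.0e-04] [ 0.2   0.18 -0.43  0.97 -0.    1.77]
red [[494.3 439.3]]
b2 [[325.  370.5]]
b3 [[323.8 421.9]]
scene (297, 138) 4.3
scene (252, 185) 5.9
scene (228, 205) 3.9
scene (182, 230) 3.8
side (353, 322) 15.5
side (391, 245) 84.9
side (407, 218) 14.9
side (440, 195) 15.4
```

View pics/c3.png

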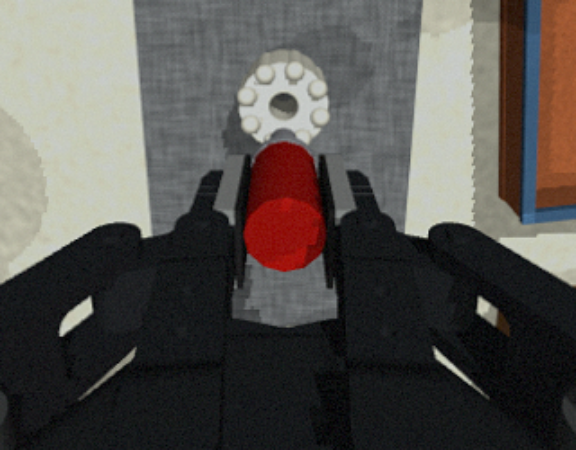

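Bud 1's bore shows at wrist px about (318,208), gauge tip just in front of it.

```bash
python3 - <<'E'
from h import *
import pickle
m=pickle.load(open("pics/w3.pkl","rb"));im=cv2.imread("pics/w3.png")
u=bore(im,(317.8,207.8),8);print(u.round(1),cast(m,u,.034),cast(m,u,.030))
E
```

```text
[317.7 206.6] [[0.43398539 0.17256713 0.034     ]] [[0.43398991 0.17135516 0.03      ]]
```

>>> servo_tool(plan="0 0 -0.02 0 0 0;0 0 -0.02 0 0 0;0 0 -0.004 0 0 0;0 0 -0.003 0 0 0;0 0 -0.003 0 0 0;0 0 0 0 0 0")

```text
time_s: 5.55
position: [0.435, 0.1704, 0.0676]
tcp_rot: [1.0, -0.0, 0.0, -0.0]
wrist_force: [-0.4, -0.9, -0.8]
grip_width: 0.0209
```

>>> servo_tool(plan="0 0 -0.004 0 0 0;0 0 -0.004 0 0 0;0 0 -0.003 0 0 0;0 0 -0.003 0 0 0;0 0 0 0 0 0")

```text
time_s: 6.05
position: [0.4341, 0.1706, 0.0529]
tcp_rot: [1.0, 0.0, -0.0, 0.0]
wrist_force: [-0.1, 0.2, 0.7]
grip_width: 0.0207
```

>>> servo_tool(plan="0 0 -0.003 0 0 0;0 0 -0.002 0 0 0;0 0 -0.002 0 0 0;0 0 -0.001 0 0 0;0 0 0 0 0 0")

```text
time_s: 6.55
position: [0.4348, 0.1707, 0.0472]
tcp_rot: [1.0, 0.0, 0.001, -0.0]
wrist_force: [-5.4, -1.6, 18.7]
grip_width: 0.0209
```

Bud 1: enters fully to the shoulder. Next, bud 2.

>>> servo_tool(plan="0 0 0.015 0 0 0;0 0 0.02 0 0 0;0 0 0.02 0 0 0;0 0 0.019 0 0 0;0 0 0 0 0 0")

```text
time_s: 7.05
position: [0.4364, 0.171, 0.1216]
tcp_rot: [1.0, 0.0, 0.002, -0.0]
wrist_force: [0.4, -0.4, 0.2]
grip_width: 0.0208
```

>>> servo_tool(plan="0.002 -0.04 0 0 0 0;0.002 -0.045 0 0 0 0;0.002 -0.045 0 0 0 0;0.002 -0.045 0 0 0 0;0 0 0 0 0 0;0 0 0 0 0 0")

```text
time_s: 7.65
position: [0.442, -0.0053, 0.1184]
tcp_rot: [1.0, -0.002, -0.001, -0.0]
wrist_force: [-0.5, 0.1, -0.7]
grip_width: 0.0206
```

```bash
cat > t.py <<'E'
import sys
from h import *
x,y=map(float,sys.argv[2:4]);s=sensors.observe();m=camera_model("wrist");im=snapshot("wrist");cv2.imwrite(f"pics/{sys.argv[1]}.png",im)
q=proj(m,(x,y,.030))[0];u=bore(im,q,8);p=cast(m,u,.030)[0]
print(s["time_s"],s["position"].round(4),q.round(1),u.round(1),p.round(4))
u=np.array(u).astype(int);cv2.imwrite(f"pics/{sys.argv[1]}c.png",cv2.resize(im[150:400,160:480],None,fx=1.6,fy=1.6))
E
python3 t.py t2 .4419 -.005
```

```text
7.65 [ 0.442  -0.0053  0.1184] [317.6 206. ] [317.7 204.5] [ 0.4419 -0.0036  0.03  ]
```

View pics/t2c.png

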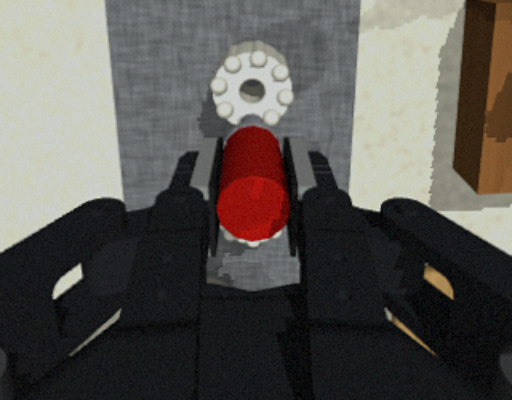

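Bud 2's bore is at about (317.5,206) px, as predicted.

>>> servo_tool(plan="0 0 -0.02 0 0 0;0 0 -0.02 0 0 0;0 0 -0.004 0 0 0;0 0 -0.004 0 0 0;0 0 -0.003 0 0 0;0 0 -0.003 0 0 0;0 0 0 0 0 0")

```text
time_s: 8.4
position: [0.4427, -0.0043, 0.0655]
tcp_rot: [1.0, 0.0, 0.0, 0.0]
wrist_force: [1.0, -0.1, -0.1]
grip_width: 0.0207
```

>>> servo_tool(plan="0 0 -0.002 0 0 0;0 0 -0.002 0 0 0;0 0 -0.002 0 0 0;0 0 -0.002 0 0 0;0 0 0 0 0 0")

```text
time_s: 8.9
position: [0.4422, -0.0044, 0.057]
tcp_rot: [1.0, -0.0, -0.0, -0.0]
wrist_force: [-0.6, 0.3, -1.0]
grip_width: 0.0207
```

>>> servo_tool(plan="0 0 -0.002 0 0 0;0 0 -0.002 0 0 0;0 0 -0.002 0 0 0;0 0 -0.002 0 0 0;0 0 0 0 0 0")

```text
time_s: 9.4
position: [0.4422, -0.0044, 0.049]
tcp_rot: [1.0, 0.0, -0.0, -0.0]
wrist_force: [0.3, -0.2, -0.5]
grip_width: 0.021
```

>>> servo_tool(plan="0 0 -0.002 0 0 0;0 0 -0.001 0 0 0;0 0 -0.001 0 0 0;0 0 0 0 0 0")

```text
time_s: 9.8
position: [0.4429, -0.0045, 0.0472]
tcp_rot: [1.0, 0.0, 0.001, 0.0]
wrist_force: [-6.2, 0.7, 19.5]
grip_width: 0.0208
```

Bud 2: full. Next, bud 3.

>>> servo_tool(plan="0 0 0.015 0 0 0;0 0 0.02 0 0 0;0 0 0.02 0 0 0;0 0 0.02 0 0 0;0 -0.037 0 0 0 0;-0.001 -0.037 0 0 0 0;0 0 0 0 0 0;0 0 0 0 0 0")

```text
time_s: 10.6
position: [0.4413, -0.0789, 0.1202]
tcp_rot: [1.0, -0.001, -0.0, -0.0]
wrist_force: [0.1, 0.3, -0.7]
grip_width: 0.0212
```

```bash
python3 t.py t3 .4413 -.079
```

```text
10.6 [ 0.4413 -0.0789  0.1202] [317.6 205.9] [317.3 204.5] [ 0.441  -0.0778  0.03  ]
```

View pics/t3c.png

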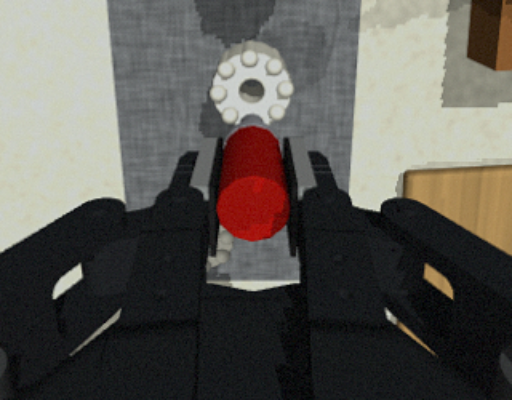

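Bud 3's bore sits at the same place under the gauge (crop (251,90)).

>>> servo_tool(plan="0 0 -0.02 0 0 0;0 0 -0.02 0 0 0;0 0 -0.005 0 0 0;0 0 -0.004 0 0 0;0 0 -0.003 0 0 0;0 0 -0.003 0 0 0;0 0 0 0 0 0")

```text
time_s: 11.35
position: [0.4417, -0.0784, 0.0655]
tcp_rot: [1.0, 0.0, 0.0, 0.0]
wrist_force: [-0.2, -1.8, -1.2]
grip_width: 0.021
```

>>> servo_tool(plan="0 0 -0.002 0 0 0;0 0 -0.002 0 0 0;0 0 -0.002 0 0 0;0 0 -0.002 0 0 0;0 0 0 0 0 0")

```text
time_s: 11.85
position: [0.4412, -0.0784, 0.057]
tcp_rot: [1.0, -0.0, -0.0, -0.0]
wrist_force: [-0.3, 1.1, -1.1]
grip_width: 0.0209
```

>>> servo_tool(plan="0 0 -0.002 0 0 0;0 0 -0.002 0 0 0;0 0 -0.002 0 0 0;0 0 0 0 0 0")

```text
time_s: 12.25
position: [0.4412, -0.0783, 0.051]
tcp_rot: [1.0, 0.0, -0.0, -0.0]
wrist_force: [-0.7, -0.1, -0.7]
grip_width: 0.0207
```

>>> servo_tool(plan="0 0 -0.002 0 0 0;0 0 -0.002 0 0 0;0 0 -0.001 0 0 0;0 0 -0.001 0 0 0;0 0 0 0 0 0")

```text
time_s: 12.75
position: [0.4418, -0.0786, 0.0472]
tcp_rot: [1.0, 0.0, 0.001, 0.0]
wrist_force: [-6.2, 1.1, 19.8]
grip_width: 0.0209
```

Bud 3: full. Next, bud 4.

>>> servo_tool(plan="0 0 0.02 0 0 0;0 0 0.025 0 0 0;0 0 0.03 0 0 0;-0.010 -0.03 0 0 0 0;-0.011 -0.032 0 0 0 0;-0.0115 -0.032 0 0 0 0;0 0 0 0 0 0;0 0 0 0 0 0")

```text
time_s: 13.55
position: [0.4087, -0.1728, 0.1202]
tcp_rot: [1.0, -0.001, 0.0, -0.0]
wrist_force: [-0.7, 0.4, -1.4]
grip_width: 0.0211
```

```bash
python3 t.py t4 .4084 -.1727
```

```text
13.55 [ 0.4087 -0.1728  0.1202] [317.3 205.6] [317.1 204. ] [ 0.4083 -0.1712  0.03  ]
```

View pics/t4c.png

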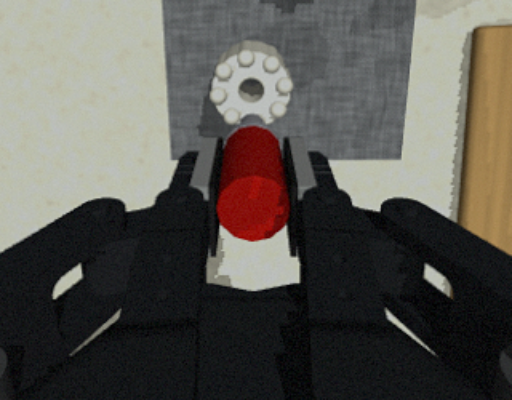

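Bud 4 bore again lined up (crop (251,90)).

>>> servo_tool(plan="0 0 -0.02 0 0 0;0 0 -0.02 0 0 0;0 0 -0.005 0 0 0;0 0 -0.004 0 0 0;0 0 -0.003 0 0 0;0 0 -0.003 0 0 0;0 0 0 0 0 0")

```text
time_s: 14.3
position: [0.4092, -0.1724, 0.0654]
tcp_rot: [1.0, 0.0, 0.0, 0.0]
wrist_force: [-0.6, 0.0, -1.0]
grip_width: 0.021
```

>>> servo_tool(plan="0 0 -0.002 0 0 0;0 0 -0.002 0 0 0;0 0 -0.002 0 0 0;0 0 -0.002 0 0 0;0 0 0 0 0 0")

```text
time_s: 14.8
position: [0.4088, -0.1723, 0.057]
tcp_rot: [1.0, -0.0, -0.0, -0.0]
wrist_force: [-0.7, -0.3, -0.1]
grip_width: 0.0207
```

>>> servo_tool(plan="0 0 -0.002 0 0 0;0 0 -0.002 0 0 0;0 0 -0.002 0 0 0;0 0 0 0 0 0")

```text
time_s: 15.2
position: [0.4087, -0.1723, 0.051]
tcp_rot: [1.0, -0.0, -0.0, -0.0]
wrist_force: [0.2, -0.5, -1.5]
grip_width: 0.0207
```

>>> servo_tool(plan="0 0 -0.002 0 0 0;0 0 -0.002 0 0 0;0 0 -0.001 0 0 0;0 0 -0.001 0 0 0;0 0 0 0 0 0")

```text
time_s: 15.7
position: [0.4093, -0.1727, 0.0472]
tcp_rot: [1.0, 0.0, 0.001, 0.0]
wrist_force: [-5.8, 2.8, 19.4]
grip_width: 0.021
```

Bud 4: also full. All four go in the tray. Returning the gauge.

>>> servo_tool(plan="0 0 0.02 0 0 0;0 0 0.025 0 0 0;0 0 0.035 0 0 0;0.035 0.025 0 0 0 0;0.035 0.025 0 0 0 0;0.035 0.025 0 0 0 0;0.035 0.025 0 0 0 0;0.035 0.025 0 0 0 0")

```text
time_s: 16.5
position: [0.5852, -0.0462, 0.1251]
tcp_rot: [1.0, 0.0, 0.0, 0.0]
wrist_force: [0.5, -0.2, -0.6]
grip_width: 0.0209
```

>>> servo_tool(plan="0.0165 0.006 0 0 0 0;0 0 0 0 0 0;0 0 0 0 0 0;0 0 0 0 0 0")

```text
time_s: 16.9
position: [0.5992, -0.0419, 0.125]
tcp_rot: [1.0, -0.0, -0.001, -0.0]
wrist_force: [-0.9, -0.7, -0.7]
grip_width: 0.0209
```

```bash
python3 t.py t5 .6 -.0415; python3 -c "
from plant import sensors;print(sensors.observe()['position'])"
```

```text
16.9 [ 0.5992 -0.0419  0.125 ] [318.6 203.8] [317.1 204.8] [ 0.5986 -0.0424  0.03  ]
[ 0.59932287 -0.04200882  0.1252544 ]
```

View pics/t5c.png

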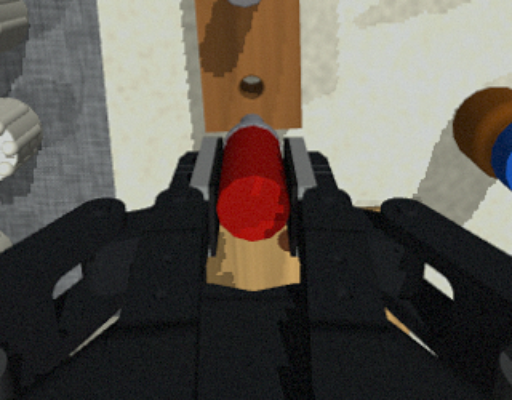

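The hole is at crop (251,87), lined up. Lowering.

>>> servo_tool(plan="0 0 -0.025 0 0 0;0 0 -0.02 0 0 0;0 0 -0.005 0 0 0;0 0 -0.004 0 0 0;0 0 -0.004 0 0 0;0 0 -0.003 0 0 0;0 0 0 0 0 0")

```text
time_s: 17.65
position: [0.6003, -0.0415, 0.0644]
tcp_rot: [1.0, -0.0, -0.0, 0.0]
wrist_force: [-0.4, -0.8, -1.7]
grip_width: 0.021
```

>>> servo_tool(plan="0 0 -0.004 0 0 0;0 0 -0.004 0 0 0;0 0 -0.004 0 0 0;0 0 -0.003 0 0 0;0 0 -0.002 0 0 0;0 0 0 0 0 0")

```text
time_s: 18.25
position: [0.6002, -0.0414, 0.0474]
tcp_rot: [1.0, 0.0, -0.0, 0.0]
wrist_force: [-3.8, 0.6, 3.4]
grip_width: 0.021
```

>>> servo_tool(plan="0 0 0 0 0 0;0 0 0 0 0 0;0 0 0 0 0 0;0 0 0 0 0 0;0 0 0 0 0 0", gripper=1)

```text
time_s: 18.75
position: [0.6007, -0.0415, 0.0474]
tcp_rot: [1.0, -0.0, 0.0, 0.0]
wrist_force: [-0.1, 0.7, -0.7]
grip_width: 0.0855
```

>>> servo_tool(plan="0 0 0.03 0 0 0;0 0 0.04 0 0 0;0 0 0.04 0 0 0;-0.03 0.04 0.03 0 0 0;-0.03 0.04 0 0 0 0;-0.03 0.045 0 0 0 0;-0.03 0.045 0 0 0 0;-0.03 0.043 0 0 0 0")

```text
time_s: 19.55
position: [0.4596, 0.1584, 0.1833]
tcp_rot: [1.0, -0.0, 0.001, -0.0]
wrist_force: [0.4, 0.8, 0.1]
grip_width: 0.0853
```

```bash
python3 - <<'E'
from h import *
a=snapshot("scene");b=snapshot("side");cv2.imwrite("pics/s6.png",a);cv2.imwrite("pics/d6.png",b)
w=snapshot("wrist");cv2.imwrite("pics/w6.png",w)
A=a[90:300,140:450];B=b[150:400,120:480]
A=cv2.resize(A,(620,420));B=cv2.resize(B,(0,0),fx=.7,fy=.7)
cv2.imwrite("pics/c6.png",cv2.resize(a[90:270,140:450],None,fx=2.5,fy=2.5,interpolation=2))
print(sensors.observe()["position"])
E
```

```text
[0.45885815 0.15929077 0.183419  ]
```

View pics/c6.png

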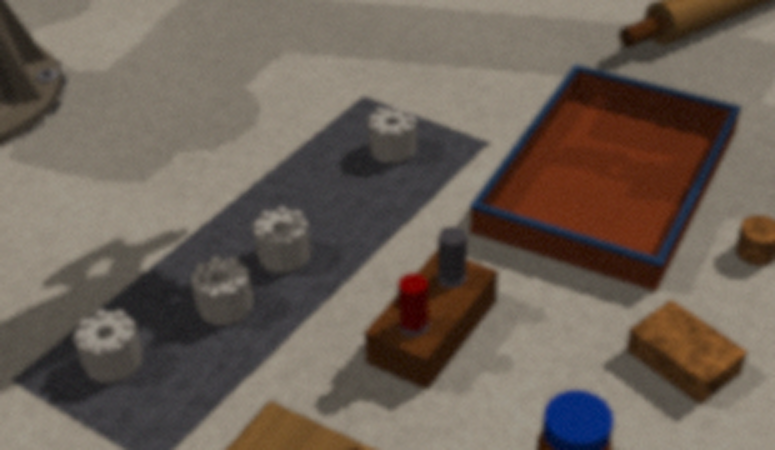

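Gauge is seated in its hole; buds appear unmoved (bores at scene (297,138), (253,181), (229,200), (182,222)); tray corners at (371,117),(436,133),(404,195),(329,173).

```bash
cat >> h.py <<'E'
def chk(pts):
    """wrist-cam check of expected bores"""
    m=camera_model("wrist");im=snapshot("wrist")
    g=cv2.cvtColor(im,cv2.COLOR_BGR2GRAY)
    for p in pts:
        q=proj(m,(*p,.03))[0]
        if not(10<q[0]<630 and 10<q[1]<390):print(p,"out",q.round());continue
        u=bore(im,q,7);print(p,q.round(1),u.round(1),cast(m,u,.03)[0].round(4))
    return im
E
python3 - <<'E'
from h import *
im=chk([(.4345,.1708),(.442,-.005)]);cv2.imwrite("pics/w7.png",im)
ms,md=camera_model("scene"),camera_model("side")
p=cast(ms,[(370.8,117.2),(436,132.8),(404,194.8),(329.2,173.2)],.032);print(p.round(4).tolist(),p.mean(0))
M=masks(cv2.imread("pics/d6.png"))["blue"];M[:200]=0
b=max(blobs(M,100),key=lambda b:b[0][4]);ys,xs=np.nonzero(b[2])
r=cv2.minAreaRect(cast(md,np.c_[xs,ys],.032)[:,:2].astype(np.float32)*1000);print("side rim",r)
M=masks(cv2.imread("pics/s6.png"))["blue"];M[:, :320]=0;M[215:]=0
b=max(blobs(M,60),key=lambda b:b[0][4]);ys,xs=np.nonzero(b[2])
r=cv2.minAreaRect(cast(ms,np.c_[xs,ys],.032)[:,:2].astype(np.float32)*1000);print("scene rim",r)
E
```

```text
(0.4345, 0.1708) [295.2 178.8] [294.7 178.6] [0.4339 0.171  0.03  ]
(0.442, -0.005) [303.7 315.6] [303.9 317. ] [ 0.4422 -0.0071  0.03  ]
[[0.5384, 0.343, 0.032], [0.7002, 0.3666, 0.032], [0.7271, 0.1229, 0.032], [0.566, 0.0998, 0.032]] [0.63291827 0.23308472 0.032     ]
side rim ((570.9002075195312, 335.26275634765625), (169.40335083007812, 84.82728576660156), 47.59121322631836)
scene rim ((631.5687255859375, 232.18707275390625), (166.41506958007812, 245.56236267089844), 6.536228656768799)
```

>>> servo_tool(plan="-0.016 0 0 0 0 0;0 0 -0.03 0 0 0;0 0 -0.04 0 0 0;0 0 -0.04 0 0 0;0 0 -0.04 0 0 0;0 0 -0.02 0 0 0;0 0 -0.01 0 0 0;0 0 0 0 0 0")

```text
time_s: 20.55
position: [0.4446, 0.1561, 0.0019]
tcp_rot: [1.0, -0.001, -0.001, 0.0]
wrist_force: [-0.4, -0.4, -0.1]
grip_width: 0.0853
```

>>> servo_tool(plan="0 0 0 0 0 0;0 0 0 0 0 0;0 0 0 0 0 0;0 0 0 0 0 0;0 0 0 0 0 0", gripper=0, force=40)

```text
time_s: 21.05
position: [0.4456, 0.1573, 0.0045]
tcp_rot: [1.0, 0.0, 0.001, -0.0]
wrist_force: [-1.4, -1.3, 5.5]
grip_width: 0.0408
```

Earlier rows had fallen short, so this grip is off-centre. Reopening to re-measure.

>>> servo_tool(plan="0 0 0 0 0 0;0 0 0 0 0 0;0 0 0 0 0 0;0 0 0 0 0 0;0 0 0.04 0 0 0;0 0 0.05 0 0 0;0 0 0 0 0 0;0 0 0 0 0 0", gripper=1)

```text
time_s: 21.85
position: [0.4459, 0.1573, 0.0943]
tcp_rot: [1.0, 0.0, 0.002, -0.0]
wrist_force: [-1.0, 0.8, -0.2]
grip_width: 0.0855
```

```bash
python3 - <<'E'
from h import *
s=sensors.observe();print(s["position"],s["grip_width"])
im=chk([(.4345,.1708),(.445,.171)]);cv2.imwrite("pics/w8.png",im)
cv2.imwrite("pics/w8c.png",cv2.resize(im[60:310,120:520],None,fx=1.5,fy=1.5))
E
```

```text
[0.44588407 0.15732973 0.09431068] 0.0854573137410168
(0.4345, 0.1708) [302.6 198.7] [316.9 193.5] [0.4456 0.1749 0.03  ]
(0.445, 0.171) [316.1 198.4] [317.  193.5] [0.4457 0.1749 0.03  ]
```

View pics/w8c.png

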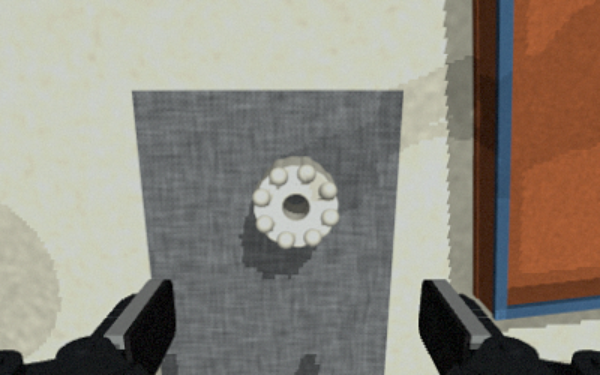

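Bud 1 still upright, slid ~11 mm in x; bore at about (317,198) px → (0.446,0.172).

>>> servo_tool(plan="0 0.0145 0 0 0 0;0 0 -0.02 0 0 0;0 0 -0.03 0 0 0;0 0 -0.025 0 0 0;0 0 -0.013 0 0 0;0 0 0 0 0 0;0 0 0 0 0 0")

```text
time_s: 22.6
position: [0.4434, 0.1713, 0.004]
tcp_rot: [1.0, -0.0, -0.001, 0.0]
wrist_force: [0.1, -0.3, 0.3]
grip_width: 0.0854
```

>>> servo_tool(plan="0 0 0 0 0 0;0 0 0 0 0 0;0 0 0 0 0 0;0 0 0 0 0 0;0 0 0 0 0 0", gripper=0, force=50)

```text
time_s: 23.1
position: [0.4453, 0.1717, 0.0061]
tcp_rot: [1.0, -0.0, 0.001, -0.0]
wrist_force: [-0.6, -0.9, 4.5]
grip_width: 0.0427
```

>>> servo_tool(plan="0 0 0.03 0 0 0;0 0 0.04 0 0 0;0 0 0.02 0 0 0;0.025 0.02 0 0 0 0;0.025 0.02 0 0 0 0;0.025 0.02 0 0 0 0;0.025 0.02 0 0 0 0;0.025 0.02 0 0 0 0")

```text
time_s: 23.9
position: [0.5705, 0.2724, 0.0953]
tcp_rot: [1.0, 0.0, 0.0, -0.0]
wrist_force: [1.2, -0.4, -0.6]
grip_width: 0.0431
```

>>> servo_tool(plan="0.025 0.02 0 0 0 0;0.028 0.02 0 0 0 0;0 0 0 0 0 0;0 0 0 0 0 0;0 0 0 0 0 0")

```text
time_s: 24.4
position: [0.6216, 0.311, 0.0948]
tcp_rot: [1.0, -0.0, -0.001, 0.0]
wrist_force: [-0.3, 0.2, -1.1]
grip_width: 0.0429
```

>>> servo_tool(plan="0 0 -0.02 0 0 0;0 0 -0.025 0 0 0;0 0 -0.02 0 0 0;0 0 -0.01 0 0 0;0 0 -0.004 0 0 0;0 0 -0.003 0 0 0;0 0 0 0 0 0;0 0 0 0 0 0")

```text
time_s: 25.2
position: [0.6233, 0.3118, 0.0142]
tcp_rot: [1.0, 0.0, 0.001, -0.0]
wrist_force: [-0.2, -0.4, -0.4]
grip_width: 0.0427
```

>>> servo_tool(plan="0 0 0 0 0 0;0 0 0 0 0 0;0 0 0 0 0 0;0 0 0 0 0 0;0 0 0 0 0 0", gripper=1)

```text
time_s: 25.7
position: [0.6227, 0.3116, 0.0131]
tcp_rot: [1.0, 0.0, 0.0, -0.0]
wrist_force: [1.0, -0.5, -1.0]
grip_width: 0.0856
```

>>> servo_tool(plan="0 0 0.04 0 0 0;0 0 0.045 0 0 0;0 0 0.045 0 0 0;-0.015 -0.028 0 0 0 0;-0.015 -0.028 0 0 0 0;-0.015 -0.028 0 0 0 0;-0.015 -0.028 0 0 0 0;-0.015 -0.028 0 0 0 0")

```text
time_s: 26.5
position: [0.547, 0.1706, 0.1432]
tcp_rot: [1.0, 0.0, 0.0, 0.0]
wrist_force: [1.2, 0.3, -0.2]
grip_width: 0.0854
```

>>> servo_tool(plan="-0.015 -0.028 -0.005 0 0 0;-0.015 -0.028 -0.005 0 0 0;-0.015 -0.028 -0.01 0 0 0;-0.015 -0.028 -0.01 0 0 0;-0.015 -0.028 -0.01 0 0 0;-0.015 -0.028 -0.01 0 0 0;-0.015 -0.007 0 0 0 0;0 0 0 0 0 0")

```text
time_s: 27.3
position: [0.4405, -0.0042, 0.0927]
tcp_rot: [1.0, -0.001, -0.001, -0.0]
wrist_force: [0.4, 0.0, 0.1]
grip_width: 0.0856
```

>>> servo_tool(plan="0 0 0 0 0 0;0 0 0 0 0 0")

```text
time_s: 27.5
position: [0.4439, -0.0031, 0.0936]
tcp_rot: [1.0, 0.0, 0.001, 0.0]
wrist_force: [-0.2, -0.8, 0.1]
grip_width: 0.0856
```

```bash
cat > k.py <<'E'
import sys
from h import *
s=sensors.observe();print(s["position"].round(4),s["grip_width"].round(4))
im=chk([(.442,-.005),(.4413,-.0785),(.4088,-.1725)]);cv2.imwrite(f"pics/{sys.argv[1]}.png",im)
a=snapshot("scene");cv2.imwrite(f"pics/{sys.argv[1]}s.png",a);ms=camera_model("scene")
for p in[(.442,-.005),(.4413,-.0785),(.4088,-.1725),(.5998,-.0417)]:
    q=proj(ms,(*p,.03 if p[0]<.5 else .078))[0];print("scene",q.round(1),bore(a,q).round(1))
E
python3 k.py k2
```

```text
Traceback (most recent call last):
  File "k.py", line 3, in <module>
    s=sensors.observe();print(s["position"].round(4),s["grip_width"].round(4))
                                                     ^^^^^^^^^^^^^^^^^^^^^
AttributeError: 'float' object has no attribute 'round'
```

```bash
sed -i 's/,s\["grip_width"\].round(4)//' k.py; python3 k.py k2
```

```text
[ 0.4439 -0.0031  0.0936]
(0.442, -0.005) [315.  217.7] [314.7 214.8] [ 0.4418 -0.0026  0.03  ]
(0.4413, -0.0785) [314.4 298.3] [315.9 297.8] [ 0.4426 -0.078   0.03  ]
(0.4088, -0.1725) [281.  382.2] [278.8 382.1] [ 0.4067 -0.1724  0.03  ]
scene [252.  180.3] [251.7 180.2]
scene [228.3 200.4] [227.8 200.4]
scene [182.1 222.7] [180.3 222.7]
scene [304.8 201.7] [306.1 212.4]
```

Buds 2–4 are where expected.

>>> servo_tool(plan="-0.001 -0.0015 0 0 0 0;0 0 -0.02 0 0 0;0 0 -0.03 0 0 0;0 0 -0.025 0 0 0;0 0 -0.012 0 0 0;0 0 0 0 0 0;0 0 0 0 0 0")

```text
time_s: 28.3
position: [0.4419, -0.0048, 0.0062]
tcp_rot: [1.0, 0.0, -0.0, -0.0]
wrist_force: [0.2, 0.0, -0.6]
grip_width: 0.0855
```

>>> servo_tool(plan="0 0 0 0 0 0;0 0 0 0 0 0;0 0 0 0 0 0;0 0 0 0 0 0;0 0 0 0 0 0", gripper=0)

```text
time_s: 28.8
position: [0.4425, -0.005, 0.0071]
tcp_rot: [1.0, 0.0, 0.001, 0.0]
wrist_force: [-1.5, 0.2, 6.1]
grip_width: 0.0424
```

>>> servo_tool(plan="0 0 0.03 0 0 0;0 0 0.04 0 0 0;0 0 0.02 0 0 0;0.0187 0.0264 0 0 0 0;0.0187 0.0264 0 0 0 0;0.0187 0.0264 0 0 0 0;0.0187 0.0264 0 0 0 0;0.0187 0.0264 0 0 0 0")

```text
time_s: 29.6
position: [0.5358, 0.1282, 0.0963]
tcp_rot: [1.0, -0.0, 0.0, 0.0]
wrist_force: [1.0, 0.1, -0.9]
grip_width: 0.0424
```

>>> servo_tool(plan="0.0187 0.0264 0 0 0 0;0.0187 0.0264 0 0 0 0;0.0187 0.0264 0 0 0 0;0.0187 0.0264 0 0 0 0;0.0187 0.0264 0 0 0 0;0 0 0 0 0 0;0 0 0 0 0 0;0 0 0 0 0 0")

```text
time_s: 30.4
position: [0.6279, 0.2584, 0.0958]
tcp_rot: [1.0, -0.0, -0.001, 0.0]
wrist_force: [-0.7, -0.3, -0.9]
grip_width: 0.0427
```

>>> servo_tool(plan="0 0 -0.02 0 0 0;0 0 -0.025 0 0 0;0 0 -0.02 0 0 0;0 0 -0.01 0 0 0;0 0 -0.004 0 0 0;0 0 -0.003 0 0 0;0 0 0 0 0 0;0 0 0 0 0 0")

```text
time_s: 31.2
position: [0.6294, 0.2592, 0.0151]
tcp_rot: [1.0, -0.0, 0.001, -0.0]
wrist_force: [-0.2, -0.1, -1.7]
grip_width: 0.0427
```

>>> servo_tool(plan="0 0 0 0 0 0;0 0 0 0 0 0;0 0 0 0 0 0;0 0 0 0 0 0;0 0 0 0 0 0", gripper=1)

```text
time_s: 31.7
position: [0.6287, 0.2592, 0.0141]
tcp_rot: [1.0, 0.0, 0.0, -0.0]
wrist_force: [-1.0, 0.4, -0.4]
grip_width: 0.0858
```

>>> servo_tool(plan="0 0 0.04 0 0 0;0 0 0.045 0 0 0;0 0 0.045 0 0 0;-0.017 -0.03 0 0 0 0;-0.017 -0.03 0 0 0 0;-0.017 -0.03 0 0 0 0;-0.017 -0.03 0 0 0 0;-0.017 -0.03 0 0 0 0")

```text
time_s: 32.5
position: [0.5429, 0.1081, 0.1442]
tcp_rot: [1.0, 0.0, 0.0, 0.0]
wrist_force: [0.8, -0.5, 0.6]
grip_width: 0.0854
```

>>> servo_tool(plan="-0.017 -0.03 -0.005 0 0 0;-0.017 -0.03 -0.005 0 0 0;-0.017 -0.03 -0.01 0 0 0;-0.017 -0.03 -0.01 0 0 0;-0.017 -0.03 -0.01 0 0 0;-0.017 -0.037 -0.01 0 0 0;0 0 0 0 0 0;0 0 0 0 0 0")

```text
time_s: 33.3
position: [0.4414, -0.0785, 0.0942]
tcp_rot: [1.0, -0.001, 0.0, -0.0]
wrist_force: [0.3, -0.3, 0.2]
grip_width: 0.0852
```

```bash
python3 k.py k3
```

```text
[ 0.4414 -0.0785  0.0942]
(0.442, -0.005) [318.  117.8] [317.  116.2] [ 0.4413 -0.0039  0.03  ]
(0.4413, -0.0785) [317.4 215.2] [316.8 212.8] [ 0.4408 -0.0765  0.03  ]
(0.4088, -0.1725) [281.  316.1] [282.3 315.5] [ 0.41   -0.1719  0.03  ]
scene [252.  180.3] [253.7 171.4]
scene [228.3 200.4] [227.7 200.2]
scene [182.1 222.7] [181.5 222.4]
scene [304.8 201.7] [304.6 212.1]
```

>>> servo_tool(plan="0 0 -0.02 0 0 0;0 0 -0.03 0 0 0;0 0 -0.025 0 0 0;0 0 -0.013 0 0 0;0 0 0 0 0 0;0 0 0 0 0 0")

```text
time_s: 34.0
position: [0.4424, -0.0771, 0.0064]
tcp_rot: [1.0, 0.001, 0.0, -0.0]
wrist_force: [1.2, 0.1, -0.2]
grip_width: 0.0855
```

>>> servo_tool(plan="0 0 0 0 0 0;0 0 0 0 0 0;0 0 0 0 0 0;0 0 0 0 0 0;0 0 0 0 0 0", gripper=0)

```text
time_s: 34.5
position: [0.4424, -0.0781, 0.0071]
tcp_rot: [1.0, -0.0, 0.001, 0.0]
wrist_force: [0.1, 1.3, 5.9]
grip_width: 0.0419
```

>>> servo_tool(plan="0 0 0.03 0 0 0;0 0 0.04 0 0 0;0 0 0.03 0 0 0;0.0193 0.0283 0 0 0 0;0.0193 0.0283 0 0 0 0;0.0193 0.0283 0 0 0 0;0.0193 0.0283 0 0 0 0;0.0193 0.0283 0 0 0 0")

```text
time_s: 35.3
position: [0.5387, 0.0647, 0.1063]
tcp_rot: [1.0, -0.0, 0.0, 0.0]
wrist_force: [0.4, -0.8, -0.4]
grip_width: 0.0419
```

>>> servo_tool(plan="0.0193 0.0283 0 0 0 0;0.0193 0.0283 0 0 0 0;0.0193 0.0283 0 0 0 0;0.0193 0.0283 0 0 0 0;0.0193 0.0283 0 0 0 0;0 0 0 0 0 0;0 0 0 0 0 0;0 0 0 0 0 0")

```text
time_s: 36.1
position: [0.6338, 0.2043, 0.1058]
tcp_rot: [1.0, -0.0, -0.001, 0.0]
wrist_force: [0.2, -0.3, -0.5]
grip_width: 0.0419
```

>>> servo_tool(plan="0 0 -0.02 0 0 0;0 0 -0.025 0 0 0;0 0 -0.025 0 0 0;0 0 -0.015 0 0 0;0 0 -0.004 0 0 0;0 0 -0.003 0 0 0;0 0 0 0 0 0;0 0 0 0 0 0")

```text
time_s: 36.9
position: [0.6355, 0.205, 0.0154]
tcp_rot: [1.0, -0.0, 0.001, -0.0]
wrist_force: [-0.7, -0.2, -1.4]
grip_width: 0.0422
```

>>> servo_tool(plan="0 0 0 0 0 0;0 0 0 0 0 0;0 0 0 0 0 0;0 0 0 0 0 0;0 0 0 0 0 0", gripper=1)

```text
time_s: 37.4
position: [0.6347, 0.2051, 0.0141]
tcp_rot: [1.0, 0.0, 0.0, 0.0]
wrist_force: [0.1, -1.0, -0.4]
grip_width: 0.0856
```

>>> servo_tool(plan="0 0 0.04 0 0 0;0 0 0.045 0 0 0;0 0 0.045 0 0 0;-0.0189 -0.0315 0 0 0 0;-0.0189 -0.0315 0 0 0 0;-0.0189 -0.0315 0 0 0 0;-0.0189 -0.0315 0 0 0 0;-0.0189 -0.0315 0 0 0 0")

```text
time_s: 38.2
position: [0.5393, 0.0466, 0.1442]
tcp_rot: [1.0, 0.0, 0.0, 0.0]
wrist_force: [0.6, -1.5, -0.7]
grip_width: 0.0855
```

>>> servo_tool(plan="-0.0189 -0.0315 0 0 0 0;-0.0189 -0.0315 0 0 0 0;-0.0189 -0.0315 -0.01 0 0 0;-0.0189 -0.0315 -0.01 0 0 0;-0.0189 -0.0315 -0.01 0 0 0;-0.0189 -0.0315 -0.01 0 0 0;-0.0189 -0.0315 -0.01 0 0 0;0 0 0 0 0 0")

```text
time_s: 39.0
position: [0.4055, -0.1753, 0.0931]
tcp_rot: [1.0, -0.003, -0.001, -0.0]
wrist_force: [-0.1, 0.4, -0.3]
grip_width: 0.0855
```

>>> servo_tool(plan="0 0 0 0 0 0;0 0 0 0 0 0")

```text
time_s: 39.2
position: [0.4084, -0.1726, 0.0944]
tcp_rot: [1.0, 0.0, 0.0, 0.0]
wrist_force: [-0.4, 0.5, -0.8]
grip_width: 0.0856
```

```bash
python3 k.py k4
```

```text
[ 0.4084 -0.1726  0.0944]
(0.442, -0.005) out [370. -36.]
(0.4413, -0.0785) [364.6  87.2] [371.4  93.4] [ 0.4463 -0.0826  0.03  ]
(0.4088, -0.1725) [318. 215.] [317.1 212.3] [ 0.4081 -0.1703  0.03  ]
scene [252.  180.3] [258.  182.1]
scene [228.3 200.4] [236.4 198.2]
scene [182.1 222.7] [181.5 222.4]
scene [304.8 201.7] [303.6 212. ]
```

Bud 4 in place.

>>> servo_tool(plan="0 0 -0.02 0 0 0;0 0 -0.03 0 0 0;0 0 -0.025 0 0 0;0 0 -0.013 0 0 0;0 0 0 0 0 0;0 0 0 0 0 0")

```text
time_s: 39.9
position: [0.4084, -0.1723, 0.0063]
tcp_rot: [1.0, 0.001, 0.0, -0.0]
wrist_force: [0.4, 0.0, 0.4]
grip_width: 0.0856
```

>>> servo_tool(plan="0 0 0 0 0 0;0 0 0 0 0 0;0 0 0 0 0 0;0 0 0 0 0 0;0 0 0 0 0 0", gripper=0)

```text
time_s: 40.4
position: [0.4086, -0.1733, 0.0072]
tcp_rot: [1.0, -0.0, 0.001, 0.0]
wrist_force: [-0.7, 0.9, 7.1]
grip_width: 0.0425
```

>>> servo_tool(plan="0 0 0.035 0 0 0;0 0 0.045 0 0 0;0 0 0.04 0 0 0;0.0194 0.0271 0 0 0 0;0.0194 0.0271 0 0 0 0;0.0194 0.0271 0 0 0 0;0.0194 0.0271 0 0 0 0;0.0194 0.0271 0 0 0 0")

```text
time_s: 41.2
position: [0.5054, -0.0363, 0.1263]
tcp_rot: [1.0, -0.0, 0.0, 0.0]
wrist_force: [0.4, -0.9, -1.3]
grip_width: 0.0428
```

>>> servo_tool(plan="0.0194 0.0271 0 0 0 0;0.0194 0.0271 0 0 0 0;0.0194 0.0271 0 0 0 0;0.0194 0.0271 0 0 0 0;0.0194 0.0271 0 0 0 0;0.0194 0.0271 0 0 0 0;0.0194 0.0271 0 0 0 0;0 0 0 0 0 0")

```text
time_s: 42.0
position: [0.6425, 0.1555, 0.1255]
tcp_rot: [1.0, 0.002, 0.001, -0.001]
wrist_force: [0.1, 0.1, -1.9]
grip_width: 0.0425
```

>>> servo_tool(plan="0 0 0 0 0 0;0 0 0 0 0 0;0 0 -0.02 0 0 0;0 0 -0.03 0 0 0;0 0 -0.025 0 0 0;0 0 -0.02 0 0 0;0 0 -0.005 0 0 0;0 0 0 0 0 0")

```text
time_s: 42.8
position: [0.6442, 0.1489, 0.0333]
tcp_rot: [1.0, -0.002, 0.005, 0.002]
wrist_force: [-5.2, -7.7, 27.3]
grip_width: 0.042
```

Unexpected contact; lifting to look.

>>> servo_tool(plan="0 0 0.03 0 0 0;0 0 0.04 0 0 0;0 0 0.02 0 0 0;0 0 0 0 0 0")

```text
time_s: 43.2
position: [0.6428, 0.1513, 0.1208]
tcp_rot: [1.0, -0.001, 0.004, -0.0]
wrist_force: [0.5, 0.6, -0.2]
grip_width: 0.0424
```

```bash
python3 - <<'E'
from h import *
a=snapshot("scene");b=snapshot("side");w=snapshot("wrist")
for n,i in zip("sdw",(a,b,w)):cv2.imwrite(f"pics/{n}9.png",i)
S=lambda i,y,x,h,wd,f:cv2.resize(i[y:y+h,x:x+wd],None,fx=f,fy=f,interpolation=2)
A=S(a,80,300,150,150,2.6);B=S(b,220,110,180,200,2);W=S(w,0,160,260,320,1.25)
H=390
pad=lambda i:cv2.copyMakeBorder(i,0,max(0,H-i.shape[0]),0,0,0)[:H]
cv2.imwrite("pics/c9.png",np.hstack([pad(A),pad(B)])[:, :800]);cv2.imwrite("pics/c9w.png",w)
E
```

```text
(no output)
```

View pics/c9.png

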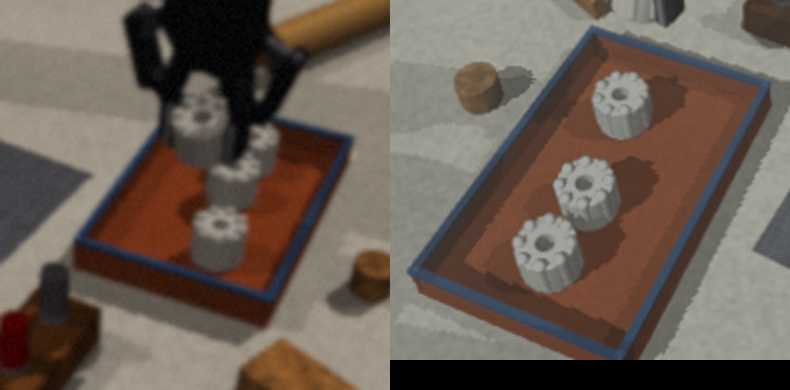

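The third bud has been nudged within the tray toward the robot-right end, under my slot (the knock). Three buds stand upright; find their places.

```bash
python3 - <<'E'
from h import *
md=camera_model("side");ms=camera_model("scene");b=cv2.imread("pics/d9.png")
for n,v in[("b1",(187.5,341.5)),("b2",(207.5,311.5)),("b3",(225,267.5))]:
    p=cast(md,v,.036)[0];print(n,p.round(4),proj(ms,p).round(1),np.round([(p-[.632,.232,.036])@[-.114,.993,0],(p-[.632,.232,.036])@[.993,.114,0]],3))
print(tri(ms,(385.4,165.4),md,(225,267.5)))
E
```

```text
b1 [0.6246 0.3132 0.036 ] [[397.7 132.2]] [0.081 0.002]
b2 [0.6302 0.2601 0.036 ] [[390.1 144. ]] [0.028 0.001]
b3 [0.6562 0.1806 0.036 ] [[385.  166.1]] [-0.054  0.018]
[0.65605053 0.18152346 0.03718641]
```

Put the last bud in the clear spot at about (0.606, 0.216), with the tool turned to the tray's yaw and a part-opening.

>>> servo_tool(plan="-0.012 0.021 0 0 0 0.057;-0.012 0.021 0 0 0 0.057;-0.0125 0.022 0 0 0 0;0 0 0 0 0 0;0 0 0 0 0 0;0 0 0 0 0 0")

```text
time_s: 43.95
position: [0.6039, 0.2155, 0.1148]
tcp_rot: [0.998, 0.057, -0.001, 0.0]
wrist_force: [-0.2, -0.0, -0.9]
grip_width: 0.0422
```

```bash
python3 - <<'E'
from h import *
a=snapshot("scene");w=snapshot("wrist");b=snapshot("side")
S=lambda i,y,x,h,wd,f:cv2.resize(i[y:y+h,x:x+wd],None,fx=f,fy=f,interpolation=2)
cv2.imwrite("pics/c10.png",np.hstack([S(b,200,90,200,200,2),S(w,0,120,400,400,1)]))
print(sensors.observe()["position"],sensors.observe()["tcp_rot"])
E
```

```text
[0.60447889 0.2154093  0.11560393] [ 9.98410733e-01  5.63556923e-02 -1.69839606e-04  1.24481843e-04]
```

View pics/c10.png

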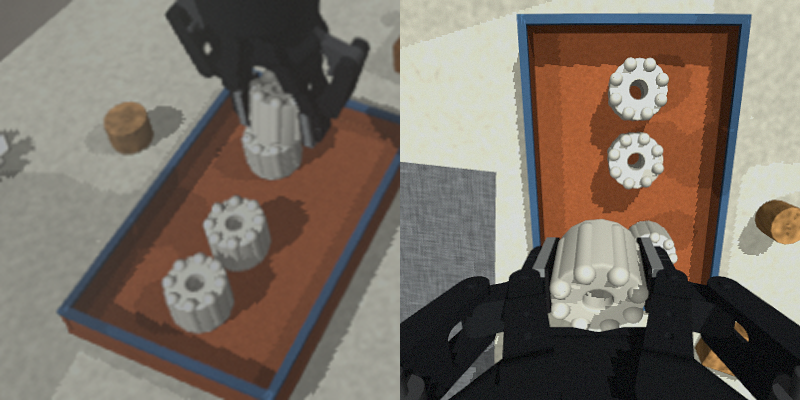

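The held bud has tilted ~10–15° in the pads (top toward −y) from the contact; spot below is clear. I'll lighten the grip and let the floor level it.

>>> servo_tool(plan="0.001 -0.005 0 0 0 0;0 0 -0.02 0 0 0;0 0 -0.03 0 0 0;0 0 -0.025 0 0 0;0 0 -0.01 0 0 0;0 0 0 0 0 0", force=20)

```text
time_s: 44.7
position: [0.604, 0.2105, 0.0294]
tcp_rot: [0.998, 0.057, -0.002, 0.0]
wrist_force: [-0.3, 0.5, -2.0]
grip_width: 0.0423
```

>>> servo_tool(plan="0 0 -0.003 0 0 0;0 0 -0.002 0 0 0;0 0 -0.002 0 0 0;0 0 0 0 0 0")

```text
time_s: 45.1
position: [0.6055, 0.2114, 0.0246]
tcp_rot: [0.998, 0.057, 0.0, -0.0]
wrist_force: [0.2, -1.7, -1.4]
grip_width: 0.0422
```

>>> servo_tool(plan="0 0 -0.002 0 0 0;0 0 -0.002 0 0 0;0 0 0 0 0 0")

```text
time_s: 45.4
position: [0.6049, 0.2112, 0.0197]
tcp_rot: [0.998, 0.057, -0.0, 0.0]
wrist_force: [-0.0, 0.1, -1.3]
grip_width: 0.0421
```

>>> servo_tool(plan="0 0 -0.002 0 0 0;0 0 -0.002 0 0 0;0 0 0 0 0 0")

```text
time_s: 45.7
position: [0.6049, 0.2112, 0.0156]
tcp_rot: [0.998, 0.057, -0.0, 0.0]
wrist_force: [-0.6, -0.3, -1.3]
grip_width: 0.0423
```

>>> servo_tool(plan="0 0 -0.002 0 0 0;0 0 -0.001 0 0 0;0 0 0 0 0 0")

```text
time_s: 46.0
position: [0.605, 0.2113, 0.0128]
tcp_rot: [0.998, 0.057, -0.0, 0.0]
wrist_force: [-0.2, -0.3, -0.7]
grip_width: 0.0422
```

>>> servo_tool(plan="0 0 -0.001 0 0 0;0 0 -0.001 0 0 0;0 0 0 0 0 0")

```text
time_s: 46.3
position: [0.6051, 0.2113, 0.0109]
tcp_rot: [0.998, 0.057, -0.0, 0.0]
wrist_force: [0.2, -0.3, -1.2]
grip_width: 0.0417
```

>>> servo_tool(plan="0 0 -0.001 0 0 0;0 0 -0.001 0 0 0;0 0 0 0 0 0;0 0 0 0 0 0")

```text
time_s: 46.7
position: [0.6051, 0.2113, 0.009]
tcp_rot: [0.998, 0.057, 0.0, 0.0]
wrist_force: [0.2, 0.7, -1.2]
grip_width: 0.042
```

```bash
python3 - <<'E'
from h import *
w=snapshot("wrist");b=snapshot("side");cv2.imwrite("pics/d11.png",b);cv2.imwrite("pics/w11.png",w)
S=lambda i,y,x,h,wd,f:cv2.resize(i[y:y+h,x:x+wd],None,fx=f,fy=f,interpolation=2)
cv2.imwrite("pics/c11.png",np.hstack([S(b,240,150,130,130,3.07),S(w,0,120,400,400,1)[:399]]))
E
```

```text
(no output)
```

View pics/c11.png

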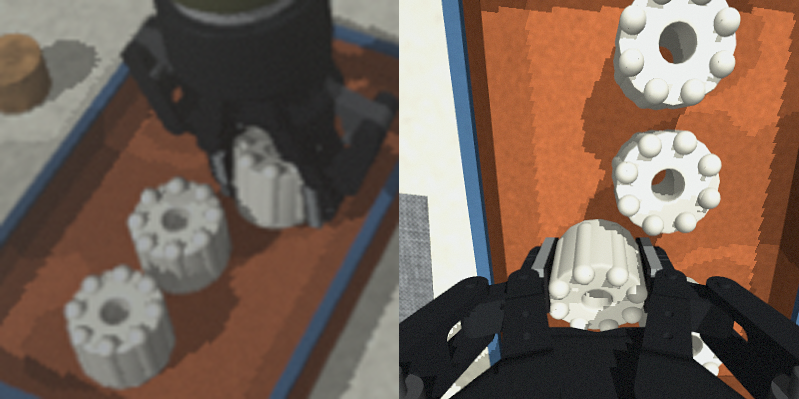

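The held bud is still tilted, top away from the camera, and still hanging a few mm over the floor; neighbours are clear. Lowering a little more.

>>> servo_tool(plan="0 0 -0.001 0 0 0;0 0 -0.001 0 0 0;0 0 -0.001 0 0 0;0 0 0 0 0 0;0 0 0 0 0 0")

```text
time_s: 47.3
position: [0.6054, 0.2114, 0.0074]
tcp_rot: [0.998, 0.057, 0.001, -0.0]
wrist_force: [-3.1, 0.3, 7.7]
grip_width: 0.0422
```

>>> servo_tool(plan="0 0 -0.001 0 0 0;0 0 0 0 0 0;0 0 0 0 0 0")

```text
time_s: 47.6
position: [0.6055, 0.2114, 0.0073]
tcp_rot: [0.998, 0.057, 0.001, 0.0]
wrist_force: [-4.4, -0.3, 12.5]
grip_width: 0.0421
```

>>> servo_tool(plan="0 0 0.001 0 0 0;0 0 0.001 0 0 0;0 0 0 0 0 0;0 0 0 0 0 0", gripper=0.7)

```text
time_s: 48.0
position: [0.6051, 0.2113, 0.0068]
tcp_rot: [0.998, 0.057, -0.0, 0.0]
wrist_force: [0.2, 0.5, -0.3]
grip_width: 0.0597
```

>>> servo_tool(plan="0 0 0 0 0 0;0 0 0 0 0 0;0 0 0.03 0 0 0;0 0 0.04 0 0 0;0 0 0.045 0 0 0;0 0 0.045 0 0 0;0 0 0 0 0 0")

```text
time_s: 48.7
position: [0.6091, 0.2122, 0.1749]
tcp_rot: [0.998, 0.057, 0.006, -0.001]
wrist_force: [0.3, -0.1, 0.1]
grip_width: 0.0596
```

>>> servo_tool(plan="-0.03 -0.02 0 0 0 0;-0.03 -0.02 0 0 0 0;-0.03 -0.02 0 0 0 0;-0.03 -0.02 0 0 0 0;-0.03 -0.02 0 0 0 0;-0.02 -0.02 0 0 0 0;0 0 0 0 0 0;0 0 0 0 0 0")

```text
time_s: 49.5
position: [0.4353, 0.0911, 0.1672]
tcp_rot: [0.998, 0.056, 0.001, -0.0]
wrist_force: [0.1, -0.5, 0.1]
grip_width: 0.0603
```

```bash
python3 - <<'E'
from h import *
a=snapshot("scene");b=snapshot("side");cv2.imwrite("pics/s12.png",a);cv2.imwrite("pics/d12.png",b)
S=lambda i,y,x,h,wd,f:cv2.resize(i[y:y+h,x:x+wd],None,fx=f,fy=f,interpolation=2)
cv2.imwrite("pics/c12.png",np.vstack([np.hstack([S(a,80,280,220,200,2),S(b,135,110,220,200,2)]),S(b,230,110,80,400,2)])[:600])
print(sensors.observe()["position"])
E
```

```text
[0.43616697 0.09157171 0.16714346]
```

View pics/c12.png

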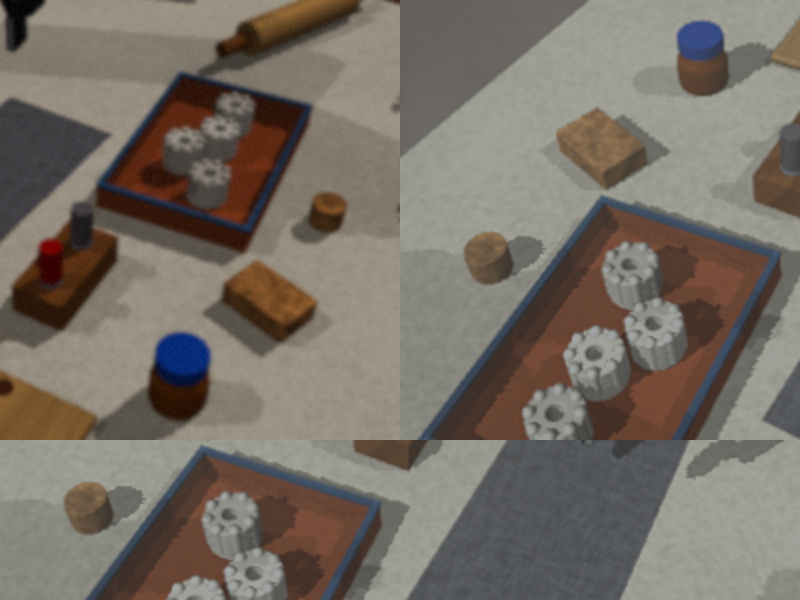

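All four buds stand in the tray, gauge seated in the rack, bystanders in place. A final numeric check, then hand in.

```bash
python3 - <<'E'
from h import *
ms,md=camera_model("scene"),camera_model("side")
print("bud4",tri(ms,(372.5,151.5),md,(236.5,296.5)).round(4),"bud3",tri(ms,(384.5,166),md,(225,267.5)).round(4))
a,b=cv2.imread("pics/s1.png"),cv2.imread("pics/s12.png")
for n,(x,y) in dict(red=(305,206),grey=(321,190),jar=(370,267),sander=(414,230),stopper=(444,186)).items():
    A,B=[cv2.GaussianBlur(i,(0,0),1)[y-18:y+18,x-18:x+18] for i in(a,b)];print(n,cv2.phaseCorrelate(np.float32(A.mean(2)),np.float32(B.mean(2)),cv2.createHanningWindow((36,36),cv2.CV_32F))[0])
hand_in()
E
```

```text
bud4 [0.6087 0.2162 0.0335] bud3 [0.6556 0.1806 0.0362]
red (0.1084327869388062, -0.02697241124701577)
grey (0.03214379478450624, -0.09309294619891162)
jar (-0.027290326194744807, -0.04977425219455611)
sander (-0.07260077778005325, -0.02908597476597663)
stopper (-0.09221804760849395, 0.11600201797922693)
the job is handed in; nothing more can be done
```

I tried the red gauge in the four buds from left to right. It went fully in to the shoulder every time: each one seated at the same height as in the rack, at about 19 N, with no stop at 14 mm. All four buds therefore went in the tray, none on the board, and the gauge went back in its own rack hole. I handed the job in at about 50 s.

**Last checks:**
- All four buds stand upright in the tray. Their tops measure about 34–36 mm high, against 40 mm expected; this measurement had read about 4 mm low on the row too.
- The red gauge, grey gauge, jar, cork block and stopper show less than 0.2 px of image shift from the start.

**What went wrong on the way:**
- **Bud 1:** my first grip was off-centre because some move rows fell short. It slid the bud about 11 mm, so I let go, re-measured and gripped it again.
- **Bud 3:** it shifted a few centimetres inside the tray after I placed it, probably the announced knock.
- **Bud 4:** because of that shift I lowered it onto bud 3, at about 27 N, and it tilted in the grip. I moved it to a clear spot and released it a few millimetres up, and it settled upright.

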